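Square the first biscuit into the corner of the dish

TASK

The baking dish will be lined with four brittle biscuits that only just fit. Take the bench scraper from its wooden block and with the flat of its blade nudge the askew biscuit in the dish square against the far wall, then slide it along that wall into the far left corner until it is tight against the left wall too, each time keeping it lightly pressed for about a second (some 5 N; it snaps at 12 N), with no finger on it and without shoving the dish. Then stand the scraper back fully down in its block and let go, leaving everything else as it was.

Things in the scene. Friction and masses are not known exactly. Their poses are not given: they have to be found in the camera images.
- dish: White stoneware baking dish, loose, 2.2 kg. Inside about 180 mm (its x) by 235 mm (its y), hand-cast and true only to 5 mm, so feel for the walls: upright, 8 mm thick, top 36 mm above the worktop. Floor's upper face at 8 mm. An ear sticks out 23 mm at each y end. Origin: centre of underside. x points away from the robot (within 0.2 rad), y to its left: far left corner = +x +y.
- biscuit: Biscuit to be squared up: plain tan sheet with small holes, about 88 mm (x) by 114 mm (y), 8 mm thick, 60 g, loose on the dish floor, up to 0.2 rad askew, 14 to 41 mm short of its place along both dish axes. Origin: centre of underside, z up; when home its x and y lie along the dish's. Slides on less than 1 N; snaps if the scraper presses on it with 12 N.
- scraper: Bench scraper standing in its block, 160 g: upright steel blade 70 mm wide (y), 3 mm thick (x), 75 mm from lower edge to handle; above it a dark wooden bar handle, flat-sided, 26 mm thick (x), 88 mm long (y), 26 mm high, its middle 88 mm above the lower edge. Origin: middle of the blade's lower edge, z up to the handle. It may lean 0.08 rad in the slot.
- stand: Pale wooden block fixed to the worktop, 60 mm (x) by 104 mm (y), 46 mm high, with a slot along its y for the scraper's blade: 78 mm long, 5 mm wide, floor 10 mm above the worktop, mouth flared to 18 mm wide over the top 10 mm. Origin: centre of underside; with the scraper home its lower edge lies 10 mm above this origin and the two x axes agree or oppose.
- honey_jar: Bystander: glass honey jar with a grey lid, 58 mm wide, 95 mm tall, left of the dish. Origin: underside. (Surroundings: above the back half of the worktop, from about x = 0.6 m on, wall cabinets and at the left a cooker hood hang from 0.58 m up; a microwave stands behind the dish.)
- espresso_cup: Bystander: small patterned cup, 49 mm tall, between the dish and the block. Origin: underside.
- small_tin: Bystander: closed food tin, 57 mm wide, 72 mm tall, at the left near the front edge. Origin: underside.
- candle: Bystander: small round candle in a tin cup, 38 mm wide, 15 mm high, on the worktop between the dish and the block, near the front edge. Origin: underside.

How it is judged:
On the way, in this order (a step that is already met when the one before it is completed fails the run):
1. the scraper is lifted out of its block (z of scraper in the frame of stand above 0.05 m), for 0.2 s.
2. the flat of the blade holds the biscuit lightly pressed (over 3 N), square, against the far wall (x of biscuit in the frame of dish above 0.04575 m and angle between the x axis of biscuit and the x axis of dish, either way round below 0.02 rad and z of biscuit in the frame of dish below 0.011 m and angle between biscuit's own z axis and vertical below 0.03 rad and angle between the x axis of scraper and the x axis of dish, either way round below 0.35 rad and contact force between biscuit and scraper above 3 N), for 0.4 s.
3. the flat of the blade holds the biscuit lightly pressed (over 3 N) into the corner, against both walls: tight against the left wall, still tight along the far wall (x of biscuit in the frame of dish above 0.04575 m and y of biscuit in the frame of dish above 0.0565 m and angle between the x axis of biscuit and the x axis of dish, either way round below 0.02 rad and z of biscuit in the frame of dish below 0.011 m and angle between biscuit's own z axis and vertical below 0.03 rad and angle between the x axis of scraper and the y axis of dish, either way round below 0.35 rad and contact force between biscuit and scraper above 3 N), for 0.4 s.
At the end, for the whole second after the job is handed in: The biscuit lies flat on the dish floor in the far left corner, within 2 mm of touching the far wall and the left wall and square to them within 0.02 rad; the scraper stands in its block, blade fully down in the slot (within 6 mm) and upright; everything is released and at rest (x of biscuit in the frame of dish above 0.04575 m and y of biscuit in the frame of dish above 0.0565 m and angle between the x axis of biscuit and the x axis of dish, either way round below 0.02 rad and z of biscuit in the frame of dish below 0.011 m and angle between biscuit's own z axis and vertical below 0.03 rad and linear speed of biscuit below 0.01 m/s and z of scraper in the frame of stand below 0.016 m and horizontal distance between scraper and stand below 0.01 m and angle between scraper's own z axis and vertical below 0.12 rad and angle between the x axis of scraper and the x axis of stand, either way round below 0.15 rad and linear speed of scraper below 0.02 m/s).
It fails at once if the biscuit is pressed with 12 N or more by the scraper (it snaps) (contact force between biscuit and scraper above 12 N).
It fails at once if the fingers or the arm touch the biscuit (contact force between biscuit and the fingers above 0.3 N or contact force between biscuit and the arm above 0.3 N).
It fails at once if the biscuit is tipped up or lifted off the dish floor (angle between biscuit's own z axis and vertical above 0.15 rad or z of biscuit in the frame of dish above 0.03 m).
It fails at once if the dish is shoved more than 15 mm (distance of dish from where it was at the start of the episode above 0.015 m).
It fails at once if a bystander is moved more than 20 mm (distance of any of honey_jar, candle, espresso_cup, small_tin from where it was at the start of the episode above 0.02 m).
It also fails if it takes over 72 s, if anything falls off the work surface, if the arm or the gripper's body presses on something with over 40 N, if the wrist force passes 120 N, or if a joint passes its speed limit or range.

ROBOT

A 7-joint arm with a two-finger parallel gripper is mounted at the origin on a cart in front of the work surface, level with it; the furniture and walls round the work are solid. World frame = base frame: x ahead of the robot, y to its left, z up, the work surface at z = 0. Lengths are in m, angles in rad, forces in N, time in s.
With the tool pointing down it reaches from about 0.425 to 0.925 m from the base axis. Payload 6.8 kg.
Tool frame: the origin (TCP) lies where the fingers leave the gripper's body, on its centre line; the fingertips stand 73 mm ahead of it and the grasp point (between the pads) lies 54 mm ahead of it; z points along the fingers, y is the line along which they close (so a half turn about z gives the same grasp; the last joint's range is limited). The gripper opens to 85 mm and grips with 20 to 120 N. Pads are 22 mm wide; open, the fingers measure 114 mm over their backs; the gripper's body (76 mm by 85 mm) begins 54 mm behind the grasp point. The pads swing forward as they close: fully open they stand 13 mm farther back than shut.
Start: joints at [-1.368, 0.477, 0.022, 1.555, -0.011, 1.109, -0.083], TCP at [0.206, 0.643, 0.304] pointing down, gripper open.
Joint ranges: [-2.96, 2.96], [-0.34, 2.1], [-1.41, 1.46], [0.24, 2.44], [-1.37, 4.51], [0.17, 1.92], [-2.96, 2.96]. Speed limits (rad/s): [2.39, 2.39, 3.14, 3.14, 3.14, 3.14, 3.14].

INTERFACE

Orientations are given as a rotation vector (axis times angle).
In Python, from bench import r, grab_frame, camera_info gives the robot as it stands.
- The arm moves only by the shell command python3 -m pendant 'ROWS' [OPENING] [FORCE]. ROWS is rows parted by semicolons, their numbers by spaces, 1 to 5 of them, each of 6 numbers: dx, dy, dz in m, then a rotation vector rx, ry, rz in rad; each row is the pose to reach, as a shift and turn from the pose commanded when the command began, along the tool's axes at that moment; what a row does not reach only later rows make up. A row lasts 1/10 s, in which the tool goes at most 0.05 m and 0.15 rad, less where a joint would pass 70% of its speed; a pose out of reach is approached as far as the arm can. OPENING is the finger opening in m, set as the command begins (- or left out keeps the last). The fingers move at their own pace and stop on an object; FORCE is the grip in N (left out, the last holds). Time passes only in rows, so rows that do not move let the fingers close. It prints the time, the measured TCP pose, the force, the opening and the grip force at its end.
- r.get_obs(): the state, without advancing time (a new reading comes with each control period).
- grab_frame(name): name is "side" or "top"; returns (picture, depth): 480x640x3 uint8, blue, green, red; 480x640 float32, m along the optical axis (not along the pixel's ray), 0 where there is no reading.
- camera_info(name): a dict with "camera_matrix" (3x3 intrinsics, pixels), "k1" (the pictures are not rectified: a ray, as slopes to the right and down, at radius r is drawn at 1 + k1 r^2 times it, then the intrinsics apply), "R" (3x3) and "t" (3): a world point X has camera coordinates R X + t. Camera axes: x right, y down, z forward; pixel columns grow to the right and rows downward; lengths in m; the calibration is good to about 2 mm. A picture is of the moment at which its call begins. camera_info takes no time and is no camera call.
- r.hand_in(): hands the job in; it is judged then, once.
The state is a dict: "clock": time; "joints": joint angles; "qvel": joint speeds; "tau": joint torques, N m; "tcp_pos": TCP position; "orientation": TCP orientation; "contact_force": force on the tool from outside, world axes, zero at the start; "moment": the same for the moment, N m; "grip_width": finger opening in m; "gripper_force": force on a finger pad.
Only numpy, scipy, OpenCV 4.12 (cv2) and the standard library are available. Lean on these libraries where they do the work, as an engineer would, in place of code of your own. Each camera call takes 0.05 s, during which the arm holds its last target. There are 200 camera calls.

## Working session

There is one attempt and no reset: what is moved stays moved. The work goes in short steps, Python scripts to look and compute and a shell command to move; the robot and the scene stay as the last step left them, time stands still between calls to the robot, and variables do not carry over. Pictures are saved under pics/ and viewed, at most 10 in all, crops included, and the job is handed in when it is done.

```bash
ls; mkdir -p pics; python3 - <<'E'
from bench import r, grab_frame, camera_info
import cv2, numpy as np
np.set_printoptions(precision=4,suppress=True)
for n in("top","side"):
    im,d=grab_frame(n); cv2.imwrite(f"pics/{n}0.png",im); np.save(f"pics/{n}0.npy",d); print(n,camera_info(n))
print(r.get_obs())
E
```

```text
pics
top {'camera_matrix': array([[583.6787,   0.    , 320.1012],
       [  0.    , 583.6787, 231.8566],
       [  0.    ,   0.    ,   1.    ]]), 'k1': -0.19694758230955411, 'R': array([[ 0.0175, -0.9998, -0.0104],
       [-0.9926, -0.0161, -0.1207],
       [ 0.1205,  0.0124, -0.9926]]), 't': array([-0.068 ,  0.538 ,  1.4088])}
side {'camera_matrix': array([[547.8849,   0.    , 314.5421],
       [  0.    , 547.8849, 237.1645],
       [  0.    ,   0.    ,   1.    ]]), 'k1': -0.15511371576231336, 'R': array([[ 0.9685, -0.2482, -0.0182],
       [-0.171 , -0.6108, -0.7731],
       [ 0.1807,  0.7519, -0.634 ]]), 't': array([-0.5595,  0.0972,  1.1079])}
{'clock': 0.1, 'joints': array([-1.3681,  0.4777,  0.0224,  1.5563, -0.0115,  1.1093, -0.0831]), 'qvel': array([ 0.0004, -0.0022,  0.0005, -0.0014, -0.0014, -0.0015,  0.0005]), 'tau': array([  0.0051, -59.7758,   1.614 , -28.1953,   0.0128,   0.005 ,
         0.    ]), 'tcp_pos': array([0.2063, 0.6423, 0.303 ]), 'orientation': array([-0.4862, -3.1036,  0.0025]), 'contact_force': array([ 0.2687, -0.381 ,  0.1983]), 'moment': array([0.0162, 0.0112, 0.0276]), 'gripper_force': 0.0, 'grip_width': 0.08551769218678767}
```

View pics/top0.png

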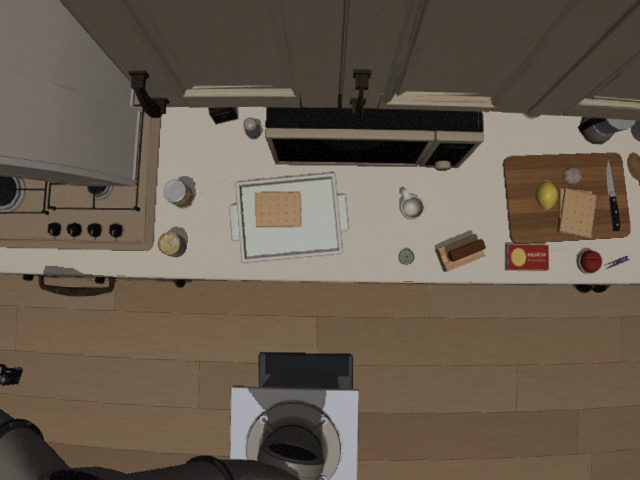

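View pics/side0.png

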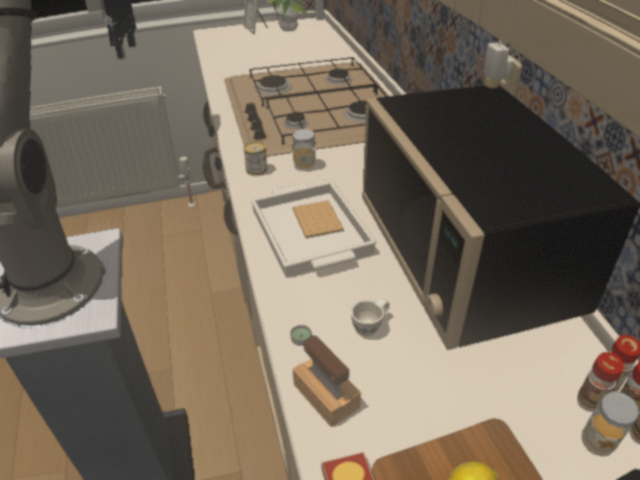

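Top view: dish about (237–342, 172–262), biscuit (255–301, 191–227), block (460, 253) with the handle at (466, 250), cup (410, 205), candle (406, 256). The side view shows the handle at (327, 360), leaning a little.

```bash
cat > h.py <<'E'
from bench import r, grab_frame, camera_info
import cv2, numpy as np
from scipy.spatial.transform import Rotation as Ro
np.set_printoptions(precision=4,suppress=True)
def rays(n,px):
    c=camera_info(n); u=cv2.undistortPoints(np.float64(px).reshape(-1,1,2),c["camera_matrix"],np.array([c["k1"],0,0,0.]))[:,0]
    return c,np.c_[u,np.ones(len(u))]
def plane(n,px,z):
    c,v=rays(n,px); o=-c["R"].T@c["t"]; d=v@c["R"]; return o+d*((z-o[2])/d[:,2])[:,None]
def cloud(n,dep):
    yy,xx=np.mgrid[0:480,0:640]; c,v=rays(n,np.c_[xx.ravel(),yy.ravel()])
    return ((v*dep.reshape(-1,1)-c["t"])@c["R"]).reshape(480,640,3)
def rect(P):
    (c,s,a)=cv2.minAreaRect(np.float32(P[:,:2]*1000)); return np.array(c)/1000,np.array(s),a
E
python3 - <<'E'
from h import *
for n in("top","side"):
    im=cv2.imread(f"pics/{n}0.png"); P=cloud(n,np.load(f"pics/{n}0.npy")); hsv=cv2.cvtColor(im,cv2.COLOR_BGR2HSV)
    X,Y,Z=P[...,0],P[...,1],P[...,2]
    print(n,"table z",np.median(Z[(abs(X-.5)<.1)&(abs(Y+.12)<.03)]))
    st=(abs(X-.47)<.12)&(abs(Y+.31)<.12)
    for nm,m in (("handle",st&(Z>.085)&(Z<.14)),("handletop",st&(Z>.1)&(Z<.13)),("blockTop",st&(Z>.036)&(Z<.056)),("block all",st&(Z>.015)&(Z<.056)),
      ):
        Q=P[m]; 
        if len(Q)>5: print(nm,len(Q),rect(Q),np.percentile(Q[:,2],[5,50,95]),Q.mean(0))
    di=(abs(X-.58)<.2)&(abs(Y-.1)<.2)
    rim=di&(Z>.029)&(Z<.045); Q=P[rim]; print("rim",len(Q),rect(Q),np.median(Q[:,2]))
    b=di&(hsv[...,1]>90)&(hsv[...,0]<25)&(Z<.03); b=cv2.morphologyEx(b.astype(np.uint8),cv2.MORPH_CLOSE,np.ones((3,3)))
    cn=max(cv2.findContours(b,0,1)[0],key=cv2.contourArea)
    z=np.median(Z[b>0]); print("bisc",cv2.boundingRect(cn),z,rect(plane(n,cn[:,0],.016)))
    fl=di&(Z<.02)&(hsv[...,1]<60); 
    for nm,(x,y,rr) in dict(jar=(.6,.25,0),).items(): pass
E
python3 -c "
import cv2;a=cv2.imread('pics/side0.png')[300:430,260:400];b=cv2.imread('pics/top0.png')[150:280,220:360]
import numpy as np
cv2.imwrite('pics/c0.png',np.hstack([cv2.resize(x,(400,371),interpolation=2) for x in(a,b)]))"
```

```text
top table z 0.0017228058124225637
handle 340 (array([ 0.4907, -0.3995]), array([26.4907, 74.0995]), 22.52796745300293) [0.1023 0.1106 0.1151] [ 0.4896 -0.396   0.1098]
handletop 329 (array([ 0.4907, -0.3995]), array([26.4907, 74.0995]), 22.52796745300293) [0.1048 0.1107 0.1151] [ 0.4901 -0.3969  0.1104]
blockTop 542 (array([ 0.5418, -0.3592]), array([197.5028,  98.9674]), 37.72535705566406) [0.04   0.046  0.0522] [ 0.4955 -0.3809  0.0461]
block all 617 (array([ 0.5174, -0.3419]), array([187.9316, 128.1422]), 79.557861328125) [0.022  0.0454 0.052 ] [ 0.4964 -0.3756  0.0435]
rim 1612 (array([0.6201, 0.0995]), array([399.3083, 318.923 ]), 89.76822662353516) 0.03590975014594367
bisc (232, 281, 101, 19) -0.8580945675813744 (array([0.3949, 0.0332]), array([248.5286,  40.7906]), 89.9828872680664)
side table z -0.0001866706774437719
handle 729 (array([ 0.4879, -0.4006]), array([25.436 , 70.9078]), 22.93297576904297) [0.0938 0.1098 0.1122] [ 0.4856 -0.4012  0.1076]
handletop 638 (array([ 0.4879, -0.4006]), array([25.436 , 70.9078]), 22.93297576904297) [0.1033 0.1101 0.1124] [ 0.4869 -0.401   0.1095]
blockTop 964 (array([ 0.5409, -0.3595]), array([200.0011, 100.4019]), 37.473838806152344) [0.0376 0.0454 0.0509] [ 0.4908 -0.3858  0.045 ]
block all 1309 (array([ 0.5175, -0.3444]), array([145.0931, 170.9034]), 0.09881199896335602) [0.0193 0.0442 0.0494] [ 0.4925 -0.3809  0.0402]
rim 1501 (array([0.5811, 0.1004]), array([244.9778, 402.2998]), 0.8596901297569275) 0.034352277870520205
bisc (246, 379, 41, 101) -0.8672102926266607 (array([ 0.3831, -0.4486]), array([186.0385,  29.6765]), 89.94193267822266)
```

View pics/c0.png

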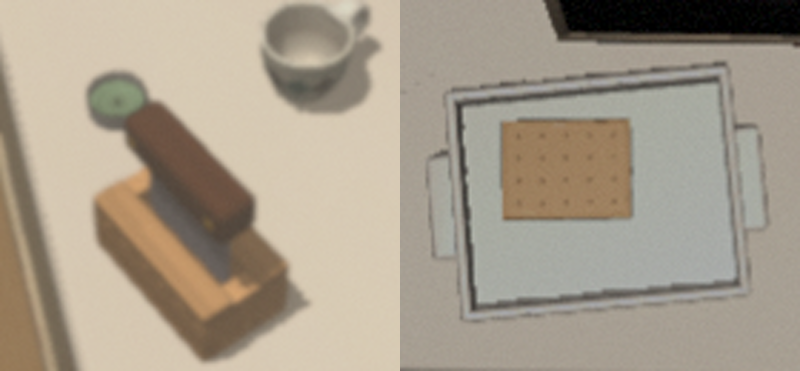

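The crop shows the dish rim's corners clearly, at full-picture pixels (236,182), (334,173), (342,252) and (243,261). The biscuit is askew relative to the dish, and the scraper stands in its block with a gap to the candle. I'll refine with better-centred masks.

```bash
python3 - <<'E'
from h import *
pc=plane("top",[(236.5,182.2),(333.8,172.8),(341.8,252.3),(242.8,261.4)],.036); print("rim corners",pc[:,:2],rect(pc))
for n in("top","side"):
    im=cv2.imread(f"pics/{n}0.png"); P=cloud(n,np.load(f"pics/{n}0.npy")); hsv=cv2.cvtColor(im,cv2.COLOR_BGR2HSV)
    X,Y,Z=P[...,0],P[...,1],P[...,2]
    def big(m,k=1):
        m=cv2.morphologyEx(m.astype(np.uint8),cv2.MORPH_OPEN,np.ones((k,k))); _,l,s,_=cv2.connectedComponentsWithStats(m); return l==1+np.argmax(s[1:,4])
    st=(abs(X-.49)<.1)&(abs(Y+.40)<.1)
    h=big(st&(Z>.085)&(Z<.14)); Q=P[h&(Z>.1)]; cn=cv2.findContours(h.astype(np.uint8),0,1)[0][0]; print(n,"handle",rect(Q),rect(plane(n,cn[:,0],.111)),np.median(Q[:,2]))
    A=np.c_[Q[:,:2]-Q[:,:2].mean(0),np.ones(len(Q))]; print(" top plane slope",np.linalg.lstsq(A,Q[:,2],rcond=None)[0])
    b=big(st&(Z>.036)&(Z<.056)); Q=P[b]; print(" blocktop",rect(Q),np.median(Q[:,2]))
    di=(abs(X-.56)<.16)&(abs(Y-.1)<.2)
    m=big(di&(Z>.029)&(Z<.045)); Q=P[m]; print(" rim",rect(Q),np.percentile(Q,[1,99],axis=0))
    m=big(di&(Z<.03)&(Z>.0)&(hsv[...,1]>75)&(hsv[...,0]<25)); cn=cv2.findContours(m.astype(np.uint8),0,1)[0][0]
    print(" bisc",cv2.boundingRect(cn),np.median(Z[m]),rect(P[m]),rect(plane(n,cn[:,0],.016)))
    # bystanders
    for nm,x,y in (("cup",.6,-.25),("candle",.47,-.23),("jar",.62,.3),("tin",.5,.3)):
        q=P[(abs(X-x)<.06)&(abs(Y-y)<.06)&(Z>.01)&(Z<.12)]; print(" ",nm,len(q),*( (q.min(0),q.max(0)) if len(q) else ()))
E
```

```text
rim corners [[ 0.6605  0.1527]
 [ 0.6877 -0.0906]
 [ 0.489  -0.1131]
 [ 0.4623  0.1299]] (array([0.5747, 0.0198]), array([200.0204, 245.047 ]), 6.379298210144043)
top handle (array([ 0.4939, -0.4071]), array([26.7713, 90.4217]), 22.040592193603516) (array([ 0.4928, -0.4044]), array([26.6502, 91.9924]), 22.02545928955078) 0.1106473678910149
 top plane slope [ 0.0253 -0.0019  0.1104]
 blocktop (array([ 0.4937, -0.4064]), array([ 61.1128, 108.0945]), 22.163820266723633) 0.04609110955477939
 rim (array([0.5747, 0.0308]), array([205.2799, 272.9364]), 6.523996353149414) [[ 0.4656 -0.0995  0.0294]
 [ 0.6854  0.1665  0.0435]]
 bisc (256, 192, 45, 35) 0.016759470563848418 (array([0.5979, 0.0485]), array([ 88.6519, 111.657 ]), 2.042111396789551) (array([0.5976, 0.0485]), array([ 86.9624, 111.4181]), 1.2649592161178589)
  cup 409 [ 0.5461 -0.3093  0.01  ] [ 0.6512 -0.1938  0.0581]
  candle 67 [ 0.4662 -0.2897  0.0101] [ 0.5292 -0.1866  0.0182]
  jar 665 [0.5892 0.2645 0.01  ] [0.6706 0.3317 0.1054]
  tin 557 [0.4724 0.2806 0.0102] [0.5485 0.3392 0.0786]
side handle (array([ 0.4915, -0.4088]), a
[... 152 characters left out ...]
lope [0.1443 0.0769 0.1093]
 blocktop (array([ 0.492 , -0.4082]), array([ 61.2139, 107.165 ]), 22.29048728942871) 0.04523012355401489
 rim (array([0.571 , 0.0292]), array([205.9427, 272.3729]), 5.641903877258301) [[ 0.4617 -0.0991  0.0292]
 [ 0.6829  0.1627  0.0388]]
 bisc (293, 201, 50, 36) 0.01486238355209182 (array([0.5955, 0.0472]), array([ 89.2114, 118.9   ]), 1.2740459442138672) (array([0.595 , 0.0447]), array([ 87.6861, 115.6645]), 1.9751142263412476)
  cup 866 [ 0.5725 -0.3099  0.0101] [ 0.6516 -0.2565  0.0522]
  candle 79 [ 0.4625 -0.2898  0.01  ] [ 0.5003 -0.255   0.0172]
  jar 844 [0.5938 0.2591 0.01  ] [0.6553 0.3233 0.099 ]
  tin 642 [0.4697 0.274  0.0101] [0.5263 0.3395 0.0741]
```

```bash
cat > go.py <<'E'
# from the present pose to a world TCP target with tool y (down-pointing) at a yaw in degrees: shift and turn in tool axes
import sys; from h import *
def delta(x,y,z,yaw,o=None):
    o=o or r.get_obs(); R=Ro.from_rotvec(o["orientation"]); a=np.radians(yaw)
    ty=np.array([np.cos(a),np.sin(a),0]); T=Ro.from_matrix(np.c_[np.cross(ty,[0,0,-1]),ty,[0,0,-1]])
    return R.inv().apply(np.array([x,y,z])-o["tcp_pos"]),(R.inv()*T).as_rotvec()
if __name__=="__main__":
    o=r.get_obs(); d,w=delta(*map(float,sys.argv[1:5]),o)
    m=Ro.from_rotvec(o["orientation"]).as_matrix(); print("t",round(o["clock"],2),"pos",o["tcp_pos"],"yaw",np.degrees(np.arctan2(m[1,1],m[0,1])).round(2),"F",o["contact_force"]); print("shift",d,"turn",w,"rows",np.ceil(max(np.linalg.norm(d)/.05,np.linalg.norm(w)/.15)))
E
python3 go.py .47 .40 .28 55
```

```text
t 0.1 pos [0.2063 0.6423 0.303 ] yaw 72.19 F [ 0.2687 -0.381   0.1983]
shift [-0.3252 -0.15    0.0233] turn [-0.0016  0.0004  0.3001] rows 8.0
```

```bash
python3 -m pendant '-0.04 -0.018 0 0 0 0.04;-0.08 -0.037 0.005 0 0 0.08;-0.12 -0.055 0.01 0 0 0.12;-0.16 -0.074 0.015 0 0 0.16;-0.2 -0.092 0.02 0 0 0.2' 0.085; python3 go.py .47 .40 .28 55; python3 go.py .54 0 .28 40
```

```text
clock: 0.6
tcp_pos: [0.3697, 0.4923, 0.2834]
orientation: [-0.796, -3.039, 0.001]
contact_force: [0.6, 1.3, 0.6]
grip_width: 0.0845
gripper_force: 0.0
t 0.6 pos [0.3697 0.4923 0.2834] yaw 60.64 F [0.5919 1.33   0.6405]
shift [-0.1327 -0.0312  0.0034] turn [-0.0006  0.0001  0.0985] rows 3.0
t 0.6 pos [0.3697 0.4923 0.2834] yaw 60.64 F [0.5919 1.33   0.6405]
shift [-0.3898 -0.3456  0.0036] turn [-0.0006  0.0001  0.3603] rows 11.0
```

```bash
python3 -m pendant '-0.044 -0.01 0 0 0 0.03;-0.088 -0.021 0 0 0 0.07;-0.133 -0.031 0 0 0 0.1'; python3 go.py .54 0 .28 40
```

```text
clock: 0.9
tcp_pos: [0.4704, 0.4003, 0.2836]
orientation: [-0.946, -2.995, 0.001]
contact_force: [0.4, 0.1, 0.2]
grip_width: 0.0852
gripper_force: 0.0
t 0.9 pos [0.4704 0.4003 0.2836] yaw 54.94 F [0.3667 0.0565 0.2401]
shift [-0.287  -0.2877  0.0037] turn [-0.0007 -0.0001  0.2607] rows 9.0
```

```bash
python3 -m pendant '-0.02 -0.03 0 0 0 0.03;-0.05 -0.063 0 0 0 0.06;-0.076 -0.098 0 0 0 0.09;-0.102 -0.132 0 0 0 0.12;-0.127 -0.165 0 0 0 0.15'; python3 go.py .54 0 .28 40;python3 go.py .493 -.408 .28 22.3
```

```text
clock: 1.4
tcp_pos: [0.4786, 0.1918, 0.2836]
orientation: [-1.169, -2.916, 0.001]
contact_force: [0.3, 0.9, 0.8]
grip_width: 0.0844
gripper_force: 0.0
t 1.4 pos [0.4786 0.1918 0.2836] yaw 46.32 F [0.2606 0.9109 0.7507]
shift [-0.1768 -0.0963  0.0037] turn [-0.0005 -0.0002  0.1103] rows 5.0
t 1.4 pos [0.4786 0.1918 0.2836] yaw 46.32 F [0.2606 0.9109 0.7507]
shift [-0.4246 -0.4238  0.0038] turn [-0.0005 -0.0001  0.4192] rows 12.0
```

```bash
python3 -m pendant '-0.034 -0.034 0 0 0 0.04;-0.068 -0.068 0 0 0 0.08;-0.102 -0.102 0 0 0 0.12;-0.136 -0.136 0 0 0 0.16;-0.17 -0.17 0 0 0 0.2'; python3 go.py .493 -.408 .28 22.3
```

```text
clock: 1.9
tcp_pos: [0.4843, -0.0483, 0.2839]
orientation: [-1.454, -2.785, -0.0]
contact_force: [1.4, 0.0, -0.2]
grip_width: 0.085
gripper_force: 0.0
t 1.9 pos [ 0.4843 -0.0483  0.2839] yaw 34.87 F [ 1.3644  0.0451 -0.1715]
shift [-0.3    -0.1985  0.0038] turn [ 0.0001 -0.0003  0.2194] rows 8.0
```

```bash
python3 - <<'E'
from h import *
for n in ("top","side"):
    im,d=grab_frame(n); P=cloud(n,d); X,Y,Z=P[...,0],P[...,1],P[...,2]
    m=(abs(X-.49)<.07)&(abs(Y+.407)<.08)
    for nm,a,b in(("h",.1,.125),("b",.038,.052)):
        Q=P[m&(Z>a)&(Z<b)]; print(n,nm,len(Q),rect(Q),Q.mean(0))
E
```

```text
top h 410 (array([ 0.4941, -0.4075]), array([26.3887, 90.9207]), 22.4999942779541) [ 0.4932 -0.4055  0.1106]
top b 610 (array([ 0.4937, -0.4064]), array([ 61.1032, 105.7636]), 22.151996612548828) [ 0.4912 -0.401   0.0459]
side h 900 (array([ 0.4919, -0.409 ]), array([26.5476, 87.8207]), 23.349895477294922) [ 0.4917 -0.4131  0.1094]
side b 1406 (array([ 0.492 , -0.4082]), array([ 61.1742, 106.6133]), 22.7540225982666) [ 0.4878 -0.4215  0.0449]
```

```bash
python3 -m pendant '-0.036 -0.024 0 0 0 0.03;-0.073 -0.048 0 0 0 0.06;-0.11 -0.072 0 0 0 0.09;-0.146 -0.097 0 0 0 0.12;-0.183 -0.121 0 0 0 0.15'; python3 go.py .493 -.408 .21 22.5
```

```text
clock: 2.5
tcp_pos: [0.4904, -0.2669, 0.2837]
orientation: [-1.657, -2.669, -0.0]
contact_force: [0.8, 1.1, -0.2]
grip_width: 0.0852
gripper_force: 0.0
t 2.5 pos [ 0.4904 -0.2669  0.2837] yaw 26.34 F [ 0.8134  1.1269 -0.2347]
shift [-0.1277 -0.0603  0.0736] turn [-0.0001 -0.0006  0.067 ] rows 4.0
```

```bash
python3 -m pendant '-0.03 -0.015 0.01 0 0 0.02;-0.065 -0.03 0.03 0 0 0.04;-0.1 -0.046 0.055 0 0 0.067;-0.1277 -0.0603 0.0736 0 0 0.067;-0.1277 -0.0603 0.0736 0 0 0.067'; python3 go.py .493 -.408 .152 22.5
```

```text
clock: 3.0
tcp_pos: [0.4904, -0.4103, 0.2072]
orientation: [-1.749, -2.604, 0.005]
contact_force: [0.1, 0.7, 0.6]
grip_width: 0.0847
gripper_force: 0.0
t 3.0 pos [ 0.4904 -0.4103  0.2072] yaw 22.22 F [0.0555 0.7063 0.5523]
shift [0.0011 0.0035 0.0552] turn [-0.005  -0.0016 -0.0049] rows 2.0
```

```bash
python3 -m pendant '0 0.002 0.02 -0.005 0 -0.005;0.001 0.003 0.04 -0.005 0 -0.005;0.001 0.0035 0.055 -0.005 0 -0.005;0.001 0.0035 0.055 -0.005 0 -0.005'; python3 go.py .493 -.408 .152 22.5
```

```text
clock: 3.4
tcp_pos: [0.4957, -0.4027, 0.1532]
orientation: [-1.736, -2.617, -0.008]
contact_force: [-0.3, 0.3, -0.3]
grip_width: 0.085
gripper_force: 0.0
t 3.4 pos [ 0.4957 -0.4027  0.1532] yaw 22.88 F [-0.2707  0.3268 -0.3187]
shift [-0.0038 -0.0046  0.0012] turn [ 0.0033 -0.0038  0.0067] rows 1.0
```

```bash
python3 -m pendant '0 0 0 0 0 0;0 0 0 0 0 0;0 0 0 0 0 0'; python3 go.py .493 -.408 .152 22.5
```

```text
clock: 3.7
tcp_pos: [0.4965, -0.4051, 0.1564]
orientation: [1.736, 2.613, 0.007]
contact_force: [-0.5, 0.1, -0.2]
grip_width: 0.0849
gripper_force: 0.0
t 3.7 pos [ 0.4965 -0.4051  0.1564] yaw 22.8 F [-0.4754  0.135  -0.2385]
shift [-0.0013 -0.0044  0.0044] turn [0.006  0.0015 0.0053] rows 1.0
```

```bash
python3 -m pendant '-0.0013 -0.0044 0.0044 0.006 0.0015 0.005'|sed -n 2,3p; for i in 1 2 3 4; do python3 -m pendant '0 0 0 0 0 0' | sed -n 2,3p; done;  python3 go.py .493 -.408 .152 22.5
```

```text
tcp_pos: [0.4934, -0.4078, 0.152]
orientation: [1.744, 2.612, 0.001]
tcp_pos: [0.4918, -0.408, 0.1507]
orientation: [-1.745, -2.61, 0.001]
tcp_pos: [0.4922, -0.4078, 0.1508]
orientation: [-1.744, -2.61, 0.0]
tcp_pos: [0.4925, -0.4077, 0.1508]
orientation: [-1.744, -2.611, 0.0]
tcp_pos: [0.4926, -0.4076, 0.1509]
orientation: [-1.744, -2.611, -0.0]
t 4.2 pos [ 0.4926 -0.4076  0.1509] yaw 22.52 F [ 0.016  -0.3864  0.1358]
shift [-0.0005  0.0002 -0.0011] turn [-0.0009 -0.0015  0.0004] rows 1.0
```

```bash
python3 -m pendant '0 0 0 0 0 0;0 0 0 0 0 0;0 0 0 0 0 0;0 0 0 0 0 0;0 0 0 0 0 0' 0.01 80; python3 -m pendant '0 0 0 0 0 0;0 0 0 0 0 0;0 0 0 0 0 0;0 0 0 0 0 0'; python3 go.py .493 -.408 .152 22.5
```

```text
clock: 4.7
tcp_pos: [0.493, -0.4077, 0.1511]
orientation: [-1.744, -2.612, -0.0]
contact_force: [0.6, 0.1, 1.2]
grip_width: 0.0251
gripper_force: 78.8
clock: 5.1
tcp_pos: [0.493, -0.4077, 0.1511]
orientation: [-1.744, -2.612, -0.0]
contact_force: [1.8, 0.2, 2.5]
grip_width: 0.0249
gripper_force: 78.9
t 5.1 pos [ 0.493  -0.4077  0.1511] yaw 22.53 F [1.7774 0.2008 2.5215]
shift [-0.0003 -0.0001 -0.0009] turn [-0.0003 -0.0009  0.0004] rows 1.0
```

```bash
python3 -m pendant '0 0 -0.01 0 0 0;0 0 -0.03 0 0 0;0 0 -0.05 0 0 0;0 0 -0.075 0 0 0;0 0 -0.1 0 0 0'; python3 -m pendant '0 0 0 0 0 0;0 0 0 0 0 0;0 0 0 0 0 0'; python3 - <<'E'
from h import *
im,d=grab_frame("side"); cv2.imwrite("pics/s1.png",im[230:470,200:520])
P=cloud("side",d); np.save("pics/s1.npy",d)
E
python3 go.py .50 -.1 .25 6.4
```

```text
clock: 5.6
tcp_pos: [0.4914, -0.4076, 0.2515]
orientation: [-1.743, -2.608, 0.001]
contact_force: [0.8, 0.2, -1.1]
grip_width: 0.0247
gripper_force: 79.2
clock: 5.9
tcp_pos: [0.4918, -0.4071, 0.2495]
orientation: [-1.742, -2.609, 0.0]
contact_force: [-0.1, 0.6, -2.8]
grip_width: 0.0249
gripper_force: 79.3
t 5.95 pos [ 0.4919 -0.4071  0.2494] yaw 22.52 F [ 0.1118 -0.3308 -2.3388]
shift [0.2806 0.1251 0.0001] turn [-0.0033 -0.0036  0.2813] rows 7.0
```

View pics/s1.png

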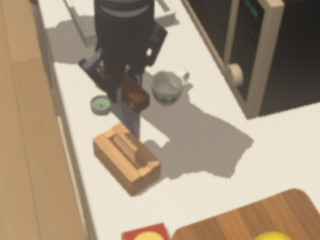

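Scraper is held upright, blade down, around (130, 95) in the crop; the block is empty and the neighbours are undisturbed.

```bash
python3 go.py .5205 .0387 .25 6.4; python3 -m pendant '0.03 0.013 0 0 0 0.03;0.065 0.029 0 0 0 0.06;0.1 0.044 0 0 0 0.09;0.14 0.062 0 0 0 0.12;0.18 0.08 0 0 0 0.15'; python3 go.py .5205 .0387 .25 6.4
```

```text
t 5.95 pos [ 0.4919 -0.4071  0.2494] yaw 22.52 F [ 0.1118 -0.3308 -2.3388]
shift [0.4008 0.1971 0.0004] turn [-0.0033 -0.0036  0.2813] rows 9.0
clock: 6.45
tcp_pos: [0.4968, -0.2092, 0.25]
orientation: [-1.936, -2.47, 0.002]
contact_force: [1.7, 1.1, -2.3]
grip_width: 0.0249
gripper_force: 79.2
t 6.45 pos [ 0.4968 -0.2092  0.25  ] yaw 13.82 F [ 1.7146  1.0961 -2.2801]
shift [0.235  0.0822 0.0002] turn [-0.0033 -0.0019  0.1295] rows 5.0
```

```bash
python3 -m pendant '0.047 0.016 0 0 0 0.03;0.094 0.033 0 0 0 0.06;0.141 0.049 0 0 0 0.09;0.188 0.066 0 0 0 0.12;0.225 0.08 0 -0.003 -0.002 0.13';python3 -m pendant '0.008 0.002 0 0 0 0;0.01 0.002 0 0 0 0;0.01 0.002 0 0 0 0;0.01 0.002 0 0 0 0'; python3 go.py .5205 .0387 .25 6.4; python3 go.py .5205 .0387 .17 6.4
```

```text
clock: 6.95
tcp_pos: [0.5205, 0.0301, 0.2504]
orientation: [2.091, 2.345, -0.0]
contact_force: [0.4, -1.1, -1.8]
grip_width: 0.025
gripper_force: 79.2
clock: 7.35
tcp_pos: [0.5217, 0.0349, 0.251]
orientation: [2.095, 2.339, -0.0]
contact_force: [0.1, -0.4, -1.8]
grip_width: 0.0251
gripper_force: 79.2
t 7.35 pos [0.5217 0.0349 0.251 ] yaw 6.3 F [ 0.1141 -0.4063 -1.7878]
shift [ 0.0039 -0.0008  0.001 ] turn [ 0.001   0.0014 -0.0017] rows 1.0
t 7.35 pos [0.5217 0.0349 0.251 ] yaw 6.3 F [ 0.1141 -0.4063 -1.7878]
shift [ 0.004  -0.0008  0.081 ] turn [ 0.001   0.0014 -0.0017] rows 2.0
```

```bash
python3 -m pendant '0.004 -0.001 0.02 0 0.001 -0.002;0.004 -0.001 0.045 0 0.001 -0.002;0.004 -0.001 0.07 0 0.001 -0.002;0.004 -0.001 0.088 0 0.001 -0.002;0.004 -0.001 0.088 0 0.001 -0.002';python3 -m pendant '0 0 0 0 0 0;0 0 0 0 0 0;0 0 0 0 0 0;0 0 0 0 0 0;0 0 0 0 0 0'; python3 -m pendant '0 0 0.001 0 0 0;0 0 0.003 0 0 0;0 0 0.005 0 0 0;0 0 0.007 0 0 0;0 0 0.008 0 0 0'; python3 -m pendant '0 0 0 0 0 0;0 0 0 0 0 0;0 0 0 0 0 0'; python3 go.py .5205 .0387 .153 6.4
```

```text
clock: 7.85
tcp_pos: [0.5192, 0.039, 0.1613]
orientation: [-2.092, -2.342, 0.004]
contact_force: [0.2, -0.1, -1.3]
grip_width: 0.0247
gripper_force: 79.2
clock: 8.35
tcp_pos: [0.5209, 0.0409, 0.1637]
orientation: [2.089, 2.345, 0.004]
contact_force: [0.3, -0.5, -1.5]
grip_width: 0.0251
gripper_force: 79.2
clock: 8.85
tcp_pos: [0.5206, 0.0408, 0.1549]
orientation: [2.09, 2.345, 0.002]
contact_force: [-0.4, -0.2, -0.7]
grip_width: 0.0251
gripper_force: 79.2
clock: 9.15
tcp_pos: [0.5208, 0.0408, 0.1553]
orientation: [2.09, 2.345, 0.002]
contact_force: [-0.1, 0.4, -2.0]
grip_width: 0.0248
gripper_force: 79.2
t 9.15 pos [0.5208 0.0408 0.1553] yaw 6.59 F [-0.0956  0.4451 -2.0479]
shift [-0.002  -0.0005  0.0023] turn [ 0.0018 -0.0003  0.0032] rows 1.0
```

```bash
for i in 1; do python3 -m pendant '-0.002 0 0.002 0 0 0;-0.002 0 0.003 0 0 0;-0.002 0 0.003 0 0 0'|sed -n '2p;4p'; python3 -m pendant '0 0 0.001 0 0 0;0 0 0.001 0 0 0;0 0 0.001 0 0 0'|sed -n '2p;4p';python3 -m pendant '0 0 0.001 0 0 0;0 0 0.001 0 0 0;0 0 0.001 0 0 0'|sed -n '2p;4p'; python3 -m pendant '0 0 0.001 0 0 0;0 0 0.001 0 0 0;0 0 0.001 0 0 0'|sed -n '2p;4p'; done
```

```text
tcp_pos: [0.5209, 0.0387, 0.1521]
contact_force: [-0.2, 0.1, -2.1]
tcp_pos: [0.521, 0.0389, 0.1512]
contact_force: [0.3, 0.3, -1.6]
tcp_pos: [0.521, 0.0389, 0.1502]
contact_force: [-0.8, -0.2, -1.8]
tcp_pos: [0.521, 0.0388, 0.1492]
contact_force: [0.6, 0.1, -2.0]
```

```bash
python3 -m pendant '0 0 0.001 0 0 0;0 0 0.001 0 0 0;0 0 0.001 0 0 0'|sed -n '2p;4p'; python3 -m pendant '0 0 0.001 0 0 0;0 0 0.001 0 0 0;0 0 0.001 0 0 0'|sed -n '2p;4p'
```

```text
tcp_pos: [0.5211, 0.0387, 0.149]
contact_force: [-3.3, -0.0, 7.6]
tcp_pos: [0.5213, 0.0386, 0.149]
contact_force: [-5.9, -0.4, 20.3]
```

```bash
python3 -m pendant '0 0 -0.002 0 0 0;0 0 -0.004 0 0 0;0 0 -0.004 0 0 0;0 0 -0.004 0 0 0'; python3 go.py .5485 .0416 .151 6.4
```

```text
clock: 11.35
tcp_pos: [0.5209, 0.0389, 0.151]
orientation: [2.089, 2.345, 0.002]
contact_force: [-0.7, 1.0, -1.1]
grip_width: 0.0247
gripper_force: 79.1
t 11.35 pos [0.5209 0.0389 0.151 ] yaw 6.6 F [-0.7234  0.9839 -1.1182]
shift [-0.0005  0.0278  0.0001] turn [ 0.0015 -0.0003  0.0035] rows 1.0
```

```bash
cat > chk.py <<'E'
# succeeds while the force along the tool's horizontal axes stays under a limit (N)
import sys; from h import *
o=r.get_obs(); f=Ro.from_rotvec(o["orientation"]).inv().apply(o["contact_force"])
print(round(o["clock"],2),o["tcp_pos"],"Ftool",f); sys.exit(np.hypot(f[0],f[1])>float(sys.argv[1]))
E
P='python3 -m pendant'
python3 -m pendant '0 0.005 0 0 0 0.0035;0 0.01 0 0 0 0.0035;0 0.015 0 0 0 0.0035;0 0.019 0 0 0 0.0035;0 0.023 0 0 0 0.0035' >/dev/null; python3 chk.py 3 && python3 -m pendant '0 0.002 0 0 0 0;0 0.005 0 0 0 0;0 0.008 0 0 0 0;0 0.01 0 0 0 0;0 0.01 0 0 0 0' >/dev/null; python3 chk.py 3 && python3 -m pendant '0 0.002 0 0 0 0;0 0.004 0 0 0 0;0 0.006 0 0 0 0;0 0.007 0 0 0 0;0 0.007 0 0 0 0' >/dev/null;python3 chk.py 3; python3 go.py .5205 .0387 .151 6.4
```

```text
11.85 [0.5443 0.0415 0.1512] Ftool [-0.3544 -0.8234  1.7889]
11.85 [0.5443 0.0415 0.1512] Ftool [-0.3544 -0.8234  1.7889]
11.85 [0.5443 0.0415 0.1512] Ftool [-0.3544 -0.8234  1.7889]
t 11.85 pos [0.5443 0.0415 0.1512] yaw 6.39 F [-0.7758 -0.443  -1.7905]
shift [-0.0001 -0.0239  0.0002] turn [ 0.0017 -0.0003 -0.0001] rows 1.0False
False
False
```

```bash
sed -i 's/sys.exit(np/sys.exit(int(np/; s/argv\[1\]))$/argv[1])))/' chk.py
python3 chk.py 3 && python3 -m pendant '0 0.002 0 0 0 0;0 0.005 0 0 0 0;0 0.008 0 0 0 0;0 0.01 0 0 0 0;0 0.01 0 0 0 0' >/dev/null; python3 chk.py 3 && python3 -m pendant '0 0.002 0 0 0 0;0 0.004 0 0 0 0;0 0.006 0 0 0 0;0 0.007 0 0 0 0;0 0.007 0 0 0 0' >/dev/null;python3 chk.py 3
```

```text
11.85 [0.5443 0.0415 0.1512] Ftool [-0.3544 -0.8234  1.7889]
12.35 [0.554  0.0426 0.1513] Ftool [ 0.069  -0.9361  2.127 ]
12.85 [0.5609 0.0434 0.1514] Ftool [-0.8073  0.078   1.6232]
```

```bash
python3 chk.py 3; python3 - <<'E'
from h import *
im,d=grab_frame("side"); cv2.imwrite("pics/s2.png",cv2.resize(im[140:300,220:420],None,fx=3,fy=3))
E
python3 go.py .5485 .0416 .151 6.4
```

```text
12.85 [0.5609 0.0434 0.1514] Ftool [-0.8073  0.078   1.6232]
t 12.9 pos [0.5609 0.0434 0.1514] yaw 6.39 F [ 0.6061 -0.4597 -1.6748]
shift [-0.0004 -0.0125  0.0003] turn [ 0.0021 -0.0004 -0.0002] rows 1.0
```

View pics/s2.png

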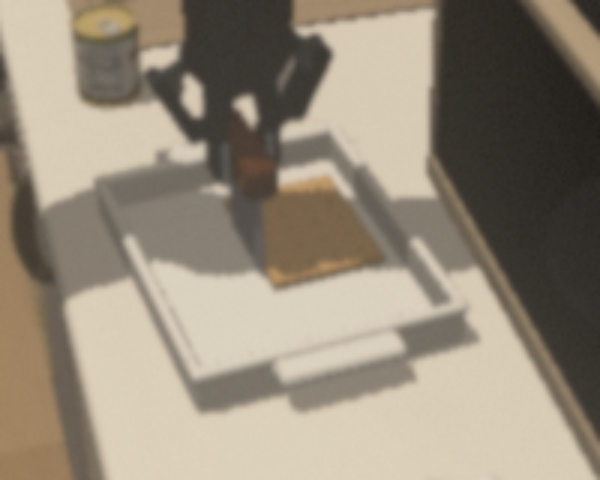

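The blade is flat against the biscuit's near edge, around crop (262, 240); a gap to the far wall remains. Continuing in small guarded steps.

```bash

python3 -m pendant '0 0.002 0 0 0 0;0 0.004 0 0 0 0;0 0.005 0 0 0 0;0 0.005 0 0 0 0' >/dev/null; python3 chk.py 2.5 && python3 -m pendant '0 0.001 0 0 0 0;0 0.001 0 0 0 0' >/dev/null;python3 chk.py 2.5 && python3 -m pendant '0 0.001 0 0 0 0;0 0.001 0 0 0 0' >/dev/null;python3 chk.py 2.5 && python3 -m pendant '0 0.001 0 0 0 0;0 0.001 0 0 0 0' >/dev/null;python3 chk.py 2.5 && python3 -m pendant '0 0.001 0 0 0 0;0 0.001 0 0 0 0' >/dev/null;python3 chk.py 2.5 && python3 -m pendant '0 0.001 0 0 0 0;0 0.001 0 0 0 0' >/dev/null;python3 chk.py 2.5 && python3 -m pendant '0 0.001 0 0 0 0;0 0.001 0 0 0 0' >/dev/null;python3 chk.py 2.5
```

```text
13.3 [0.566  0.044  0.1514] Ftool [ 0.0869 -0.5189  1.6265]
13.5 [0.5667 0.044  0.1513] Ftool [-0.5507 -0.5016  1.3124]
13.7 [0.5678 0.0442 0.1513] Ftool [-0.3638 -0.1442  2.5613]
13.9 [0.5688 0.0443 0.1513] Ftool [-0.1008 -1.3944  2.4685]
14.1 [0.5698 0.0444 0.1514] Ftool [-0.1842 -0.1241  1.7532]
14.3 [0.5708 0.0445 0.1514] Ftool [ 0.8703 -0.0663  1.6897]
14.5 [0.5718 0.0446 0.1514] Ftool [0.429  0.2451 1.9108]
```

```bash

python3 -m pendant '0 0.001 0 0 0 0;0 0.001 0 0 0 0' >/dev/null; python3 chk.py 2.5 && python3 -m pendant '0 0.001 0 0 0 0;0 0.001 0 0 0 0' >/dev/null;python3 chk.py 2.5 && python3 -m pendant '0 0.001 0 0 0 0;0 0.001 0 0 0 0' >/dev/null;python3 chk.py 2.5 && python3 -m pendant '0 0.001 0 0 0 0;0 0.001 0 0 0 0' >/dev/null;python3 chk.py 2.5 && python3 -m pendant '0 0.001 0 0 0 0;0 0.001 0 0 0 0' >/dev/null;python3 chk.py 2.5
```

```text
14.7 [0.5728 0.0447 0.1513] Ftool [-1.0172 -0.5069  1.257 ]
14.9 [0.5732 0.0447 0.1512] Ftool [ 0.1798 -1.3391 -0.6729]
15.1 [0.5735 0.0447 0.151 ] Ftool [-1.115  -5.371  -1.9727]
15.1 [0.5735 0.0447 0.151 ] Ftool [-1.115  -5.371  -1.9727]
15.1 [0.5735 0.0447 0.151 ] Ftool [-1.115  -5.371  -1.9727]
```

```bash
python3 -m pendant '0 0 0 0 0 0;0 0 0 0 0 0;0 0 0 0 0 0;0 0 0 0 0 0' >/dev/null; python3 chk.py 9; python3 -m pendant '0 0 0 0 0 0;0 0 0 0 0 0' >/dev/null; python3 chk.py 9;python3 -m pendant '0 0 0 0 0 0' >/dev/null; python3 chk.py 9; 
```

```text
15.5 [0.5735 0.0447 0.151 ] Ftool [-0.1102 -4.741  -1.4464]
15.7 [0.5735 0.0447 0.151 ] Ftool [ 0.0403 -4.6159 -1.9207]
15.8 [0.5735 0.0447 0.151 ] Ftool [-0.6861 -5.2195 -2.0077]
```

```bash
python3 -m pendant '0 -0.003 0 0 0 0;0 -0.01 0 0 0 0;0 -0.02 0 0 0 0;0 -0.03 -0.01 0 0 0;0 -0.03 -0.04 0 0 0' >/dev/null;python3 -m pendant '0 0 -0.03 0 0 0;0 0 -0.05 0 0 0;0 0 -0.05 0 0 0'>/dev/null; python3 - <<'E'
from h import *
print(r.get_obs()["joints"])
out=[]
for n in("top","side"):
    im,d=grab_frame(n); P=cloud(n,d); hsv=cv2.cvtColor(im,cv2.COLOR_BGR2HSV)
    X,Y,Z=P[...,0],P[...,1],P[...,2]
    m=((abs(X-.56)<.16)&(abs(Y-.05)<.12)&(Z<.03)&(hsv[...,1]>75)&(hsv[...,0]<25)).astype(np.uint8); _,l,s,_=cv2.connectedComponentsWithStats(m); m=(l==1+np.argmax(s[1:,4])).astype(np.uint8)
    cn=cv2.findContours(m,0,1)[0][0]; print(n,s[1:,4].max(),rect(plane(n,cn[:,0],.016)))
    q=P[(X>.62)&(X<.9)&(abs(Y+.03)<.06)&(Z>.08)&(Z<.25)]; print("microwave front x",np.percentile(q[:,0],[0.5,5,20]) if len(q) else None)
    x0,y0=(200,150) if n=="top" else (230,150); out.append(cv2.resize(im[y0:y0+120,x0:x0+160],(400,300),interpolation=2))
cv2.imwrite("pics/c3.png",np.hstack(out))
E
python3 go.py .6208 -.0305 .2 96.4; python3 go.py .6208 -.0305 .2 -83.6
```

```text
[-0.6523  0.3732  0.5825  1.9565 -0.266   0.8785  0.1794]
top 660 (array([ 0.4026, -0.0014]), array([ 29.7223, 138.7912]), 1.0706100463867188)
microwave front x [0.7051 0.7056 0.7061]
side 1176 (array([0.6171, 0.0505]), array([ 88.6216, 116.7423]), 5.531325817108154)
microwave front x [0.7048 0.7054 0.7061]
t 16.7 pos [0.5442 0.0417 0.2415] yaw 6.4 F [-0.057   0.4302 -1.8291]
shift [-0.0803  0.068   0.0416] turn [ 0.0029  0.0011 -1.5708] rows 11.0
t 16.7 pos [0.5442 0.0417 0.2415] yaw 6.4 F [-0.057   0.4302 -1.8291]
shift [-0.0803  0.068   0.0416] turn [ 0.0011 -0.0029  1.5708] rows 11.0
```

View pics/c3.png

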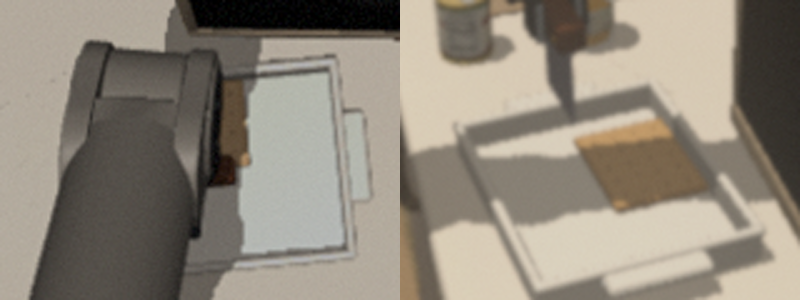

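The side view confirms it: the biscuit lies along the far wall, crop (640,165), with its angle matching the dish (5.5° against 5.6° in this camera). It moved about 22 mm. Now turning the blade by 90°.

```bash
python3 -m pendant '-0.007 0.006 0 0 0 -0.14;-0.014 0.012 0 0 0 -0.28;-0.021 0.018 0 0 0 -0.42;-0.028 0.024 0 0 0 -0.56;-0.036 0.03 0 0 0 -0.7'; python3 go.py .6208 -.0305 .24 96.4
```

```text
clock: 17.2
tcp_pos: [0.5776, 0.009, 0.2395]
orientation: [-1.155, -2.92, 0.0]
contact_force: [0.6, -0.2, -2.4]
grip_width: 0.0247
gripper_force: 79.4
t 17.2 pos [0.5776 0.009  0.2395] yaw 46.84 F [ 0.584  -0.1933 -2.3641]
shift [-0.0585  0.0007 -0.0005] turn [-0.0001 -0.0014 -0.8649] rows 6.0
```

```bash
python3 -m pendant '-0.01 0 0 0 0 -0.145;-0.02 0 0 0 0 -0.29;-0.03 0 0 0 0 -0.43;-0.04 0 0 0 0 -0.57;-0.05 0 0 0 0 -0.71'; python3 -m pendant '-0.002 0.002 0 0 0 -0.09;-0.002 0.002 0 0 0 -0.155;-0.002 0.002 0 0 0 -0.155;-0.002 0.002 0 0 0 -0.155' ;python3 go.py .6208 -.0305 .24 96.4
```

```text
clock: 17.7
tcp_pos: [0.6139, -0.0256, 0.2394]
orientation: [-0.068, -3.139, -0.001]
contact_force: [0.1, 0.3, -1.1]
grip_width: 0.0249
gripper_force: 79.4
clock: 18.1
tcp_pos: [0.6161, -0.0234, 0.2401]
orientation: [0.163, -3.137, -0.001]
contact_force: [0.1, -0.6, -1.2]
grip_width: 0.025
gripper_force: 79.4
t 18.1 pos [ 0.6161 -0.0234  0.2401] yaw 95.95 F [ 0.0541 -0.5628 -1.2281]
shift [-0.0039 -0.0075  0.0001] turn [ 0.0007 -0.0004 -0.0078] rows 1.0
```

```bash
python3 -m pendant '-0.004 -0.0075 0 0 0 -0.008;-0.004 -0.0075 0.02 0 0 -0.008;-0.004 -0.0075 0.045 0 0 -0.008;-0.004 -0.0075 0.068 0 0 -0.008;-0.004 -0.0075 0.068 0 0 -0.008'>/dev/null; python3 -m pendant '0 0 0 0 0 0;0 0 0 0 0 0;0 0 0 0 0 0;0 0 0 0 0 0'; python3 go.py .6208 -.0305 .151 96.4
```

```text
clock: 19.0
tcp_pos: [0.6222, -0.0304, 0.1745]
orientation: [-0.178, 3.133, 0.001]
contact_force: [0.4, -0.7, -1.5]
grip_width: 0.025
gripper_force: 79.3
t 19.0 pos [ 0.6222 -0.0304  0.1745] yaw 96.52 F [ 0.4276 -0.7099 -1.4541]
shift [0.0015 0.0001 0.0234] turn [0.0003 0.0035 0.002 ] rows 1.0
```

```bash
python3 -m pendant '0.001 0 0.008 0 0.003 0.002;0.001 0 0.015 0 0.003 0.002;0.001 0 0.02 0 0.003 0.002;0.001 0 0.0225 0 0.003 0.002'>/dev/null; python3 -m pendant '0 0 0 0 0 0;0 0 0 0 0 0;0 0 0 0 0 0;0 0 0 0 0 0'; python3 go.py .6208 -.0305 .151 96.4
```

```text
clock: 19.8
tcp_pos: [0.621, -0.0306, 0.1512]
orientation: [0.175, -3.136, -0.0]
contact_force: [-0.0, -0.1, -1.4]
grip_width: 0.0251
gripper_force: 79.3
t 19.8 pos [ 0.621  -0.0306  0.1512] yaw 96.4 F [-0.0029 -0.1336 -1.3775]
shift [0.0002 0.0001 0.0002] turn [ 0.0004 -0.0007 -0.0001] rows 1.0
```

```bash
python3 -m pendant '0 0.004 0 0 0 0;0 0.008 0 0 0 0;0 0.012 0 0 0 0;0 0.015 0 0 0 0;0 0.018 0 0 0 0' >/dev/null; python3 chk.py 3 && python3 -m pendant '0 0.002 0 0 0 0;0 0.004 0 0 0 0;0 0.007 0 0 0 0;0 0.01 0 0 0 0;0 0.012 0 0 0 0' >/dev/null; python3 chk.py 3 && python3 -m pendant '0 0.003 0 0 0 0;0 0.006 0 0 0 0;-0.0002 0.009 0 0 0 0;-0.0003 0.012 0 0 0 0;-0.0003 0.014 0 0 0 0' >/dev/null; python3 chk.py 3; python3 - <<'E'
from h import *
im,d=grab_frame("side"); cv2.imwrite("pics/s4.png",cv2.resize(im[140:300,220:420],None,fx=3,fy=3))
E
```

```text
20.3 [ 0.6187 -0.0122  0.1509] Ftool [ 0.3088 -0.0197  1.7236]
20.8 [ 0.6174 -0.0007  0.1509] Ftool [ 1.015  -0.5182  1.3481]
21.3 [0.6161 0.0136 0.1509] Ftool [ 0.5807 -0.4248  1.4854]
```

View pics/s4.png

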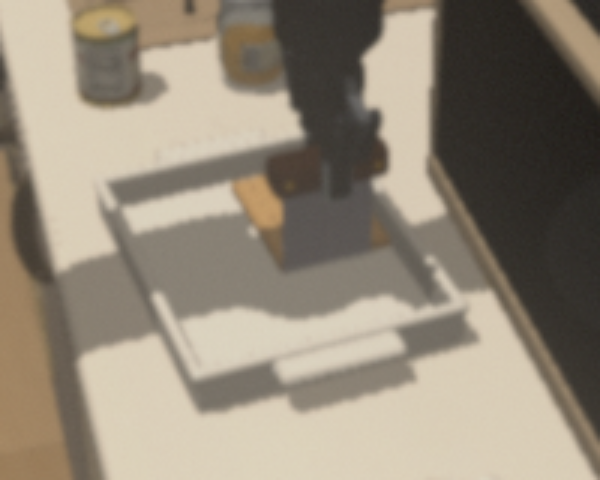

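The blade lies flat on the biscuit's right edge, around crop (325,235), and the biscuit slides along the far wall. Guarded small steps next.

```bash

python3 -m pendant '0 0.002 0 0 0 0;0 0.004 0 0 0 0;-0.0005 0.006 0 0 0 0;-0.0005 0.006 0 0 0 0' >/dev/null; python3 chk.py 2.5 && python3 -m pendant '0 0.001 0 0 0 0;0 0.001 0 0 0 0' >/dev/null;python3 chk.py 2.5 && python3 -m pendant '0 0.001 0 0 0 0;0 0.001 0 0 0 0' >/dev/null;python3 chk.py 2.5 && python3 -m pendant '0 0.001 0 0 0 0;0 0.001 0 0 0 0' >/dev/null;python3 chk.py 2.5 && python3 -m pendant '0 0.001 0 0 0 0;0 0.001 0 0 0 0' >/dev/null;python3 chk.py 2.5 && python3 -m pendant '0 0.001 0 0 0 0;0 0.001 0 0 0 0' >/dev/null;python3 chk.py 2.5 && python3 -m pendant '0 0.001 0 0 0 0;0 0.001 0 0 0 0' >/dev/null;python3 chk.py 2.5
```

```text
21.75 [0.616  0.0197 0.1509] Ftool [0.1942 0.551  2.5724]
21.95 [0.6159 0.0205 0.1509] Ftool [ 0.1964 -0.4537  1.9216]
22.15 [0.6158 0.0213 0.1509] Ftool [ 0.0598 -0.3902  0.8634]
22.35 [0.6156 0.0223 0.1509] Ftool [0.3734 0.2546 0.7631]
22.55 [0.6155 0.0234 0.1509] Ftool [ 0.0519 -0.3092  0.7898]
22.75 [0.6154 0.0244 0.1509] Ftool [-0.4948 -0.1662  1.2551]
22.95 [0.6154 0.0252 0.1509] Ftool [ 0.3183 -0.7763  1.9747]
```

```bash

python3 -m pendant '-0.0002 0.001 0 0 0 0;-0.0002 0.001 0 0 0 0' >/dev/null; python3 chk.py 2.5 && python3 -m pendant '0 0.001 0 0 0 0;0 0.001 0 0 0 0' >/dev/null;python3 chk.py 2.5 && python3 -m pendant '0 0.001 0 0 0 0;0 0.001 0 0 0 0' >/dev/null;python3 chk.py 2.5 && python3 -m pendant '0 0.001 0 0 0 0;0 0.001 0 0 0 0' >/dev/null;python3 chk.py 2.5 && python3 -m pendant '0 0.001 0 0 0 0;0 0.001 0 0 0 0' >/dev/null;python3 chk.py 2.5 && python3 -m pendant '0 0.001 0 0 0 0;0 0.001 0 0 0 0' >/dev/null;python3 chk.py 2.5 
```

```text
23.15 [0.6154 0.0255 0.1509] Ftool [ 0.1089 -2.073   1.1519]
23.35 [0.6154 0.0258 0.1509] Ftool [ 0.5424 -5.3718  0.9803]
23.35 [0.6154 0.0258 0.1509] Ftool [ 0.5424 -5.3718  0.9803]
23.35 [0.6154 0.0258 0.1509] Ftool [ 0.5424 -5.3718  0.9803]
23.35 [0.6154 0.0258 0.1509] Ftool [ 0.5424 -5.3718  0.9803]
23.35 [0.6154 0.0258 0.1509] Ftool [ 0.5424 -5.3718  0.9803]
```

```bash
python3 -m pendant '-0.0005 0 0 0 0 0;-0.001 0 0 0 0 0;-0.001 0 0 0 0 0'>/dev/null; python3 chk.py 7 &&  python3 -m pendant '-0.0005 0 0 0 0 0;-0.001 0 0 0 0 0;-0.001 0 0 0 0 0' >/dev/null; python3 chk.py 9; python3 -m pendant '0 0 0 0 0 0;0 0 0 0 0 0;0 0 0 0 0 0' >/dev/null; python3 chk.py 9;python3 -m pendant '0 0 0 0 0 0;0 0 0 0 0 0;0 0 0 0 0 0' >/dev/null; python3 chk.py 9; python3 - <<'E'
from h import *
im,d=grab_frame("side"); cv2.imwrite("pics/s5.png",cv2.resize(im[160:280,240:400],None,fx=4,fy=4,interpolation=2))
E
```

```text
23.65 [0.6159 0.0258 0.1508] Ftool [ 1.4327 -5.3505  0.958 ]
23.95 [0.6164 0.0258 0.1506] Ftool [ 1.8086 -4.2188  0.6809]
24.25 [0.6164 0.0258 0.1506] Ftool [ 2.32   -5.3368  1.1323]
24.55 [0.6164 0.0258 0.1506] Ftool [ 3.0802 -6.0879 -0.0494]
```

View pics/s5.png

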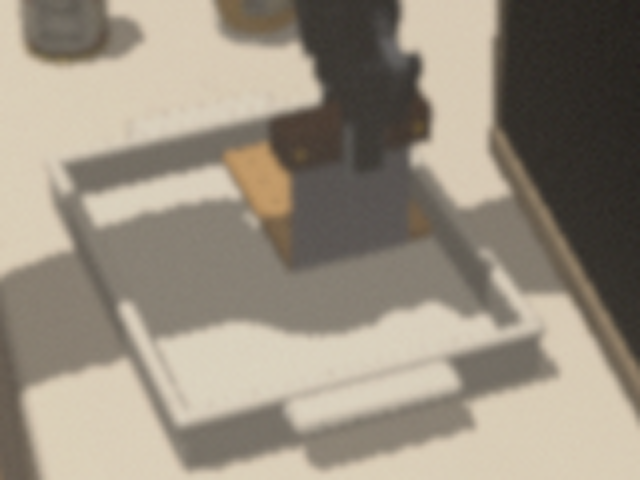

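The biscuit sits in the far left corner with the blade on its right edge, crop (350,215), held at about 5–6 N for over 1 s. Backing off, then I'll check.

```bash
python3 -m pendant '0.001 -0.002 0 0 0 0;0.001 -0.006 0 0 0 0;0.001 -0.015 0 0 0 0;0.001 -0.025 0 0 0 0;0.001 -0.025 -0.02 0 0 0' >/dev/null;python3 -m pendant '0 0 -0.03 0 0 0;0 0 -0.06 0 0 0;0 0 -0.08 0 0 0'>/dev/null;python3 go.py .51 -.20 .25 60
```

```text
t 25.4 pos [0.62   0.0014 0.2532] yaw 96.34 F [ 0.7919  0.0959 -1.399 ]
shift [ 0.1316 -0.1881  0.003 ] turn [0.0008 0.0012 0.6342] rows 5.0
```

```bash
python3 -m pendant '0.023 -0.033 0 0 0 0.12;0.047 -0.067 0 0 0 0.25;0.07 -0.1 0 0 0 0.37;0.094 -0.134 0 0 0 0.5;0.13 -0.18 0 0 0 0.63';python3 -m pendant '0 0 0 0 0 0;0 0 0 0 0 0' >/dev/null; python3 - <<'E'
from h import *
out=[]
for n in("top","side"):
    im,d=grab_frame(n); P=cloud(n,d); hsv=cv2.cvtColor(im,cv2.COLOR_BGR2HSV)
    X,Y,Z=P[...,0],P[...,1],P[...,2]
    m=((abs(X-.58)<.12)&(abs(Y-.05)<.12)&(Z<.03)&(hsv[...,1]>75)&(hsv[...,0]<25)).astype(np.uint8); _,l,s,_=cv2.connectedComponentsWithStats(m); m=(l==1+np.argmax(s[1:,4])).astype(np.uint8)
    cn=cv2.findContours(m,0,1)[0][0]; print(n,s[1:,4].max(),rect(plane(n,cn[:,0],.016)))
    Q=P[(abs(X-.56)<.16)&(abs(Y-.05)<.25)&(Z>.029)&(Z<.045)&(hsv[...,1]<60)]; print(" rim",len(Q),rect(Q))
    x0,y0=(215,150) if n=="top" else (240,160); out.append(cv2.resize(im[y0:y0+120,x0:x0+160],(400,300),interpolation=2))
cv2.imwrite("pics/c6.png",np.hstack(out))
E
python3 go.py .493 -.4077 .25 22.53
```

```text
clock: 25.9
tcp_pos: [0.5143, -0.1849, 0.2513]
orientation: [0.811, 3.035, 0.001]
contact_force: [0.6, -0.8, -1.3]
grip_width: 0.0251
gripper_force: 79.4
top 1538 (array([0.6162, 0.085 ]), array([ 88.2593, 113.8908]), 6.440539360046387)
 rim 2013 (array([0.5837, 0.0567]), array([244.9806, 485.9944]), 0.3117803633213043)
side 666 (array([0.6239, 0.0825]), array([ 68.8884, 119.3331]), 6.019028186798096)
 rim 1725 (array([0.5823, 0.0495]), array([243.7124, 499.7108]), 1.5520161390304565)
t 26.2 pos [ 0.5151 -0.1831  0.2511] yaw 60.39 F [ 0.2838 -0.217  -1.7555]
shift [-0.0917 -0.2062  0.0009] turn [ 0.0001 -0.001   0.6608] rows 5.0
```

View pics/c6.png

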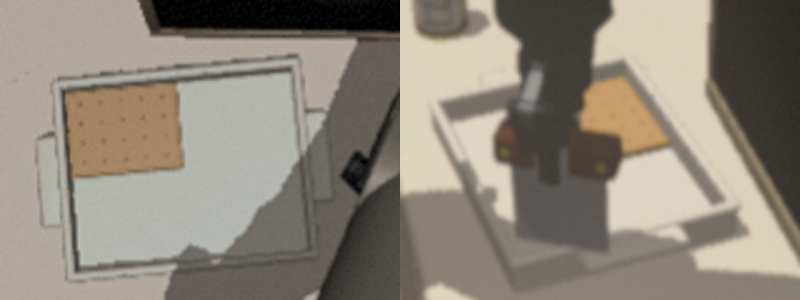

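The top view shows the biscuit snug in the far left corner, crop (122,130), at 6.44° against the dish's 6.4°; in dish coordinates it is about (48.5, 60.2) mm. Returning the scraper.

```bash
python3 -m pendant '-0.014 -0.034 0 0 0 0.13;-0.03 -0.07 0 0 0 0.26;-0.046 -0.105 0 0 0 0.39;-0.062 -0.14 0 0 0 0.52;-0.078 -0.175 0 0 0 0.65' >/dev/null;python3 -m pendant '0 0 0 0 0 0' >/dev/null; python3 go.py .493 -.4077 .22 22.53
```

```text
t 26.8 pos [ 0.4946 -0.3792  0.2512] yaw 22.66 F [-1.1441 -0.9952 -1.1319]
shift [-0.0255 -0.0124  0.0313] turn [-0.0031  0.0033  0.0022] rows 1.0
```

```bash
python3 -m pendant '-0.013 -0.006 0.01 0 0 0;-0.025 -0.012 0.03 0 0 0.002;-0.025 -0.012 0.03 0 0 0.002;-0.025 -0.012 0.03 0 0 0.002;-0.025 -0.012 0.03 0 0 0.002' >/dev/null;python3 -m pendant '0 0 0 0 0 0;0 0 0 0 0 0;0 0 0 0 0 0' >/dev/null; python3 go.py .493 -.4077 .193 22.53
```

```text
t 27.6 pos [ 0.4946 -0.4018  0.2214] yaw 22.98 F [-0.1708 -0.3697 -1.8834]
shift [-0.0048 -0.0037  0.0284] turn [-0.0005 -0.0003  0.0079] rows 1.0
```

```bash
python3 -m pendant '-0.005 -0.004 0.01 0 0 0.008;-0.005 -0.004 0.02 0 0 0.008;-0.005 -0.004 0.026 0 0 0.008;-0.005 -0.004 0.026 0 0 0.008;-0.005 -0.004 0.026 0 0 0.008' >/dev/null;python3 -m pendant '0 0 0 0 0 0;0 0 0 0 0 0;0 0 0 0 0 0' >/dev/null; python3 go.py .493 -.4077 .193 22.53
```

```text
t 28.4 pos [ 0.4927 -0.4083  0.1953] yaw 22.49 F [ 0.309  -0.3345 -1.267 ]
shift [0.0004 0.0006 0.0023] turn [-0.0008 -0.0003 -0.0007] rows 1.0
```

```bash
python3 -m pendant '0.0004 0.0006 0.004 0 0 0;0.0004 0.0006 0.008 0 0 0;0.0004 0.0006 0.01 0 0 0;0.0004 0.0006 0.01 0 0 0;0.0004 0.0006 0.01 0 0 0' >/dev/null; python3 chk.py 6 && python3 -m pendant '0 0 0.003 0 0 0;0 0 0.006 0 0 0;0 0 0.009 0 0 0;0 0 0.01 0 0 0;0 0 0.01 0 0 0' >/dev/null; python3 chk.py 8 && python3 -m pendant '0 0 0.003 0 0 0;0 0 0.006 0 0 0;0 0 0.009 0 0 0;0 0 0.011 0 0 0;0 0 0.011 0 0 0' >/dev/null; python3 chk.py 8; python3 go.py .493 -.4077 .1511 22.53
```

```text
28.9 [ 0.4929 -0.4077  0.1848] Ftool [0.6679 0.2143 0.7359]
29.4 [ 0.4928 -0.4076  0.1747] Ftool [ 0.3037 -0.1555  1.7653]
29.9 [ 0.4929 -0.4074  0.1636] Ftool [-0.3783 -0.5548  0.9625]
t 29.9 pos [ 0.4929 -0.4074  0.1636] yaw 22.5 F [-0.3693 -0.5612 -0.9623]
shift [-0.0003  0.      0.0125] turn [-0.0013 -0.0012 -0.0006] rows 1.0
```

```bash
python3 -m pendant '0 0 0.003 0 0 0;0 0 0.006 0 0 0;0 0 0.009 0 0 0;0 0 0.01 0 0 0;0 0 0.01 0 0 0' >/dev/null; python3 chk.py 8 && python3 -m pendant '0 0 0.001 0 0 0;0 0 0.002 0 0 0;0 0 0.002 0 0 0' >/dev/null; python3 chk.py 8;  python3 go.py .493 -.4077 .1511 22.53
```

```text
30.4 [ 0.4929 -0.4075  0.1537] Ftool [-0.0638  0.4137  2.4086]
30.7 [ 0.4929 -0.4076  0.1519] Ftool [-1.0949  0.675   2.4667]
t 30.7 pos [ 0.4929 -0.4076  0.1519] yaw 22.49 F [ 1.0397 -0.7531 -2.468 ]
shift [-0.0001  0.      0.0008] turn [-0.001  -0.0006 -0.0007] rows 1.0
```

Down to home depth; one small touch, release, and lift.

```bash
python3 -m pendant '0 0 0.001 0 0 0;0 0 0.001 0 0 0' | sed -n '2p;4p'; python3 -m pendant '0 0 0 0 0 0;0 0 0 0 0 0;0 0 0 0 0 0;0 0 0 0 0 0;0 0 0 0 0 0' 0.085 20 >/dev/null; python3 -m pendant '0 0 0 0 0 0;0 0 0 0 0 0;0 0 0 0 0 0;0 0 0 0 0 0;0 0 0 0 0 0' ; python3 -m pendant '0 0 -0.01 0 0 0;0 0 -0.03 0 0 0;0 0 -0.06 0 0 0;0 0 -0.09 0 0 0;0 0 -0.12 0 0 0'
```

```text
tcp_pos: [0.493, -0.4077, 0.1512]
contact_force: [0.8, 0.7, 0.3]
clock: 31.9
tcp_pos: [0.4928, -0.4076, 0.151]
orientation: [-1.745, -2.611, 0.001]
contact_force: [-0.2, 0.3, -0.5]
grip_width: 0.0852
gripper_force: 0.0
clock: 32.4
tcp_pos: [0.4928, -0.4078, 0.2729]
orientation: [-1.746, -2.611, 0.001]
contact_force: [0.5, -0.2, -0.8]
grip_width: 0.0849
gripper_force: 0.0
```

```bash
python3 -m pendant '0.05 0.02 -0.02 0 0 0;0.09 0.04 -0.03 0 0 0;0.13 0.06 -0.03 0 0 0;0.16 0.07 -0.03 0 0 0;0.16 0.07 -0.03 0 0 0' >/dev/null; python3 - <<'E'
from h import *
out=[]
for n in ("top","side"):
    im,d=grab_frame(n); P=cloud(n,d); X,Y,Z=P[...,0],P[...,1],P[...,2]
    m=(abs(X-.49)<.07)&(abs(Y+.407)<.08)
    for nm,a,b in(("h",.1,.125),("b",.038,.052)):
        Q=P[m&(Z>a)&(Z<b)]; print(n,nm,len(Q),*((rect(Q),np.median(Q[:,2])) if len(Q)>5 else ()))
    x0,y0=(380,170) if n=="top" else (250,280); out.append(cv2.resize(im[y0:y0+120,x0:x0+160],(400,300),interpolation=2))
cv2.imwrite("pics/c7.png",np.hstack(out)); print(r.get_obs()["clock"],r.get_obs()["grip_width"])
E
```

```text
top h 412 (array([ 0.4933, -0.4064]), array([26.9051, 88.9167]), 22.42399787902832) 0.1105054965943569
top b 569 (array([ 0.4933, -0.4062]), array([ 61.0253, 106.3295]), 22.68076515197754) 0.04590315104206297
side h 916 (array([ 0.492 , -0.4095]), array([26.3461, 88.6264]), 22.406108856201172) 0.11007570655211929
side b 1407 (array([ 0.4917, -0.4087]), array([ 60.9299, 106.1808]), 22.62169075012207) 0.04537658578355913
33.0 0.08508706502682548
```

View pics/c7.png

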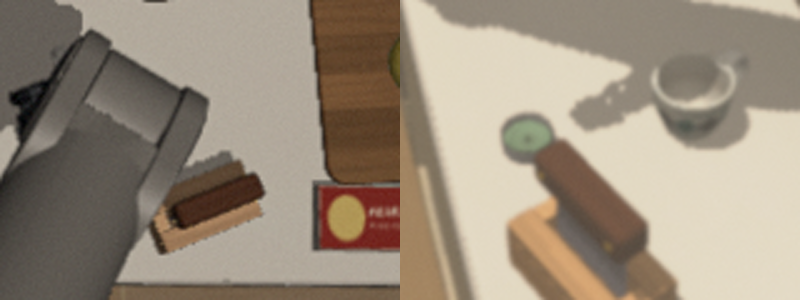

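The scraper stands fully down in its block, with the handle top at 110 mm as before and centred within about 1 mm; candle and cup are undisturbed.

```bash
python3 -m pendant '0 0 0 0 0 0;0 0 0 0 0 0;0 0 0 0 0 0' >/dev/null; python3 -c "
from bench import r
print(r.hand_in())"
```

```text
the job is handed in; nothing more can be done
None
```

The job is handed in at about 33 s (verdict not shown): the biscuit sits square in the far left corner after about 5 N presses on each wall, and the scraper is fully down in its block and released.

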